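Change the ribbon reel on the wrapping counter

ROBOT

A 6-joint arm with a two-finger parallel gripper is mounted at the origin on the work surface. World frame = base frame: x ahead of the robot, y to its left, z up, the work surface at z = 0. Lengths are in m, angles in degrees, forces in N, time in s.
With the tool pointing down it reaches from about 0.4 to 0.825 m from the base axis. Payload 7 kg.
Tool frame: the origin (TCP) lies on the centre line of the jaws, within the pads' length; the fingertips stand 11 mm ahead of it and the grasp point (between the pads) lies 8 mm behind it; z points along the fingers, y is the line along which they close (so a half turn about z gives the same grasp; the last joint's range is limited). The gripper opens to 88 mm and grips with 3 to 60 N. Pads are 19 mm wide; open, the fingers measure 130 mm over their backs; the gripper's body (78 mm by 193 mm) begins 47 mm behind the grasp point.
Start: joints at [90.82, 20.546, 0.682, 0, -70.136, -16.507], TCP at [0.183, 0.65, 0.238] pointing down, gripper open.
Joint ranges: [-176.03, 176.03], [-82.01, 121.73], [-58.28, 71.71], [-173.87, 95.51], [-174.79, -0.11], [-173.66, 173.66]. Speed limits (degrees/s): [136.94, 136.94, 172.46, 180, 180, 180].

INTERFACE

Orientations are given as [roll, pitch, yaw] about the fixed x, y, z axes, in that order (R = Rz(yaw) Ry(pitch) Rx(roll)).
In Python, from plant import r, capture, camera_model, job gives the robot as it stands.
- The arm moves only by the tool drive_tool, never from a script. Its argument "increments" is a list that holds one entry, the list of rows, each a list of 5 numbers: the gripper's target within -1 to 1 (fully open at 1, half-way at 0, shut at -1), then the shift along the tool's x, y, z scaled (see below), then the turn about the tool's z scaled (see below). In form: [[[gripper, tx, ty, tz, roll], ...]]. A call has 1 to 5 rows; each row is the pose to reach, as a shift and turn from the pose commanded when the call began, along the tool's axes at that moment, turning the shorter way round; what a row does not reach only later rows make up. The controller multiplies each number of a shift by 120 mm and each number of a turn by 360 degrees. A row lasts 1/8 s, in which the tool goes at most 62.5 mm and 10.7 degrees, less where a joint would pass 70% of its speed; a pose out of reach is approached as far as the arm can. A call with a number of a shift or a turn outside -1 to 1 is refused whole. A call with a gripper value outside its range is refused whole. The fingers move at their own pace and stop on an object; "squeeze" is the grip in N (left out, the last holds). Time passes only in rows, so rows that repeat a pose let the fingers close. It gives the time, the measured TCP pose, the force, the opening and the grip force at its end, in the units of the state.
- r.get_state(): the state, without advancing time (a new reading comes with each control period).
- capture(name): name is "scene" or "top" or "wrist"; returns the picture (400x640x3 uint8, red, green, blue); there is no depth.
- camera_model(name): a dict with "camera_matrix" (3x3 intrinsics, pixels), "rvec" (rotation vector, rad) and "tvec" (3), from world to camera coordinates, as OpenCV has them. Camera axes: x right, y down, z forward; pixel columns grow to the right and rows downward; lengths in m; the calibration is good to about 2 mm. A picture is of the moment at which its call begins: read the wrist's pose just before it. camera_model takes no time and is no camera call; for the wrist camera it gives the pose at the moment of the call.
- job.close_job(): hands the job in; it is judged then, once.
The state is a dict: "time_s": time; "joints": joint angles; "qd": joint speeds; "joint_torque": joint torques, N m; "tcp_pos": TCP position; "eef_rot": TCP orientation; "contact_force": force on the tool from outside, world axes, zero at the start; "moment": the same for the moment, N m; "gripper_width": finger opening in m; "gripper_force": force on a finger pad.
Only numpy, scipy, OpenCV 4.12 (cv2) and the standard library are available. Lean on these libraries where they do the work, as an engineer would, in place of code of your own. Each camera call takes 0.05 s, during which the arm holds its last target. There are 200 camera calls.

TASK

The ribbon holder on the gift-wrapping counter is blocked by an empty cardboard core. First lift the bare core off the holder's post and drop it into the turquoise tray; then put the reel of red ribbon over the post, pushed all the way down so that it sits flat on the holder's white collar, and let go of it.

Things in the scene. Friction and masses are not known exactly. Their poses are not given: they have to be found in the camera images.
- seat (a point): Fixed ribbon holder: dark base plate 100 mm wide, 12 mm thick; on it a white collar, diameter 44, height 12 mm, from whose middle rises a steel post of 12 mm diameter. This point: centre of the collar's top face, 24 mm above the counter; the post's round tip is 60 mm above it. z up; x along the plate to a brass wire guide (105 mm away, 39 mm tall), which needs no attention.
- core_center (a point): Empty brown cardboard core: a bare upright tube, outer diameter 44 mm, bore 30 mm, height 44 mm, about 30 g, at the start standing loose on the collar with the post through it (the tip 16 mm above the tube's top). This point is the tube's centre, half-way up, on its axis; z is its axis.
- red_reel_center (a point): Reel of red ribbon, wound solid on a cardboard core: an upright cylinder of outer diameter 56 mm, height 44 mm, 30 mm bore right through, about 120 g, standing on the counter among blue, yellow and green reels of the same size. This point is its centre, half-way up, on its axis; z is its axis.
- tray_in (a point): Turquoise open tray for empties, fixed to the counter: outside 160 x 160 mm and 50 mm tall, walls and floor 5 mm thick. This point is the centre of its inner floor, 5 mm above the counter; x and y run parallel to its walls, z is up.

How it is judged (in metres and radians):
On the way, in this order (a step that is already met when the one before it is completed fails the run):
1. the bare core lies in the turquoise tray, the red reel not yet on the post (x of core_center in the frame of tray_in between -0.075 and 0.075 m and y of core_center in the frame of tray_in between -0.075 and 0.075 m and z of core_center in the frame of tray_in between 0 and 0.045 m and not (horizontal distance between red_reel_center and seat below 0.013 m and z of red_reel_center in the frame of seat between 0.015 and 0.027 m and angle between the z axis of red_reel_center and the z axis of seat, either way round below 0.17 rad)), for 0.2 s.
2. the red reel sits on the holder's collar with the post through it (horizontal distance between red_reel_center and seat below 0.013 m and z of red_reel_center in the frame of seat between 0.015 and 0.027 m and angle between the z axis of red_reel_center and the z axis of seat, either way round below 0.17 rad), for 0.2 s.
At the end, for the whole second after the job is handed in: The bare core lies in the turquoise tray (centre within 75 mm of its middle along both walls, under 45 mm above its inner floor); the red reel sits on the collar, post through its bore (axis within 13 mm of the post, underside within 5 mm of the collar, upright within 10 degrees) (all of step 2 and x of core_center in the frame of tray_in between -0.075 and 0.075 m and y of core_center in the frame of tray_in between -0.075 and 0.075 m and z of core_center in the frame of tray_in between 0 and 0.045 m); the robot touches nothing.
It also fails if it takes over 58 s, if anything falls off the work surface, if the arm or the gripper's body presses on something with over 40 N, if the wrist force passes 120 N, or if a joint passes its speed limit or range.

## Working session

There is one attempt and no reset: what is moved stays moved. The work goes in short steps, Python scripts to look and compute and a tool call to move; the robot and the scene stay as the last step left them, time stands still between calls to the robot, and variables do not carry over. Pictures are saved under pics/ and viewed, at most 10 in all, crops included, and the job is handed in when it is done.

Besides the shell and the picture viewer there is one more tool, called as name(argument=value, ...) on one line, values as JSON. drive_tool: Moves the arm, as the interface text tells. Its arguments: {"type":"object","properties":{"increments":{"type":"array"},"squeeze":{"type":"number"}},"required":["increments"]}

```bash
mkdir -p pics; python3 - <<'E'
from plant import r,capture,camera_model
import cv2
s=r.get_state();print(s['time_s'],s['tcp_pos'],s['eef_rot'],s['gripper_width'])
for n in('scene','top'):
    cv2.imwrite(f'pics/{n}0.png',cv2.cvtColor(capture(n),cv2.COLOR_RGB2BGR));m=camera_model(n);print(n,m)
E
```

```text
0.0 [0.18239272 0.64941928 0.23665858] [ 1.79908780e+02 -8.12781942e-03 -1.56920091e+01] 0.08775080821409696
scene {'camera_matrix': array([[513.6993975 ,   0.        , 332.69934069],
       [  0.        , 513.6993975 , 199.47239204],
       [  0.        ,   0.        ,   1.        ]]), 'rvec': array([ 1.4241275 ,  2.23541682, -0.82967262]), 'tvec': array([ 0.22511195, -0.33328427,  1.36800548])}
top {'camera_matrix': array([[422.60691905,   0.        , 325.87824276],
       [  0.        , 422.60691905, 190.32092985],
       [  0.        ,   0.        ,   1.        ]]), 'rvec': array([ 2.10621635, -2.14087945,  0.20649189]), 'tvec': array([0.01426175, 0.53799051, 0.86660159])}
```

View pics/top0.png

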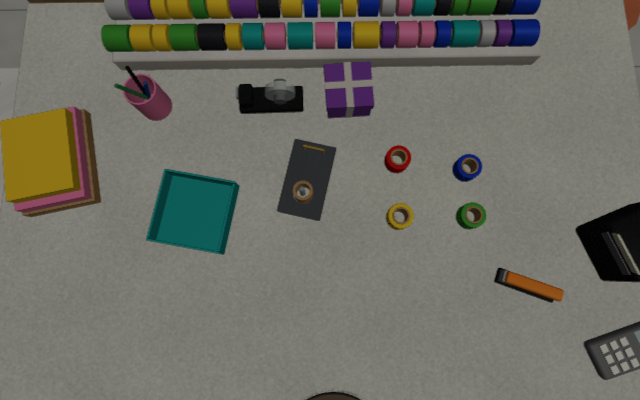

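View pics/scene0.png

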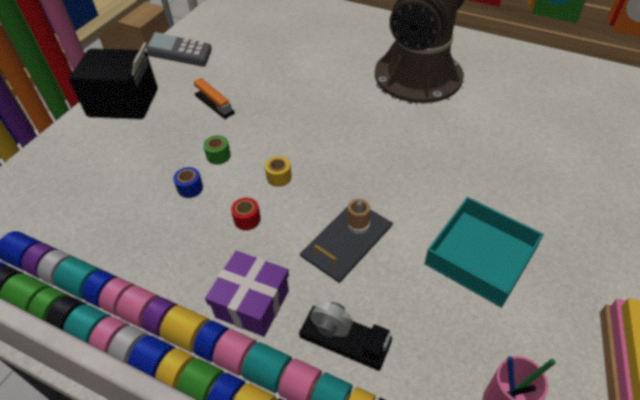

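The top view shows the core on the post at about (303,191), the red reel at (398,158), and the tray's centre near (193,211). The wire guide is at (313,148), and the plate's axis runs from the core towards it. The scene view agrees: core at (359,213), red reel at (246,213).

```bash
cat > h.py <<'E'
import numpy as np,cv2
from plant import r,capture,camera_model
def ray(n,uv,z,m=None):
    m=m or camera_model(n);R=cv2.Rodrigues(m['rvec'])[0];c=-R.T@np.ravel(m['tvec'])
    d=R.T@np.linalg.inv(m['camera_matrix'])@[uv[0],uv[1],1];return c+d*(z-c[2])/d[2]
def tool(target,yaw=None):
    "shift in tool axes (units of 120 mm) to bring TCP to target; turn in units"
    s=r.get_state();R=rot(s['eef_rot']);d=R.T@(np.array(target)-s['tcp_pos'])/.12
    return d.round(3), None if yaw is None else round(((s['eef_rot'][2]-yaw+180)%360-180)/360,3)
def rot(e):
    from scipy.spatial.transform import Rotation as S
    return S.from_euler('xyz',e,degrees=True).as_matrix()
E
python3 - <<'E'
from h import *
for n,uv,z in [('core',(303,190),.068),('posttip',(303,191),.084),('red',(398,158),.044),('blue',(467,167),.044),('yel',(400,215),.044),('guide',(313,148),.05),
 ('tr1',(165,172),.05),('tr2',(238,183),.05),('tr3',(149,239),.05),('tr4',(223,252),.05),('pl1',(293,140),.012),('pl2',(336,147),.012),('pl3',(278,211),.012),('pl4',(319,219),.012),('gift',(348,75),.05)]: print(n,ray('top',uv,z).round(3))
for n,uv,z in [('core',(359,204),.068),('red',(246,207),.044)]: print(n,ray('scene',uv,z).round(3))
m=camera_model('wrist');R=cv2.Rodrigues(m['rvec'])[0];s=r.get_state();T=rot(s['eef_rot'])
print('cam in tool',T.T@(-R.T@np.ravel(m['tvec'])-s['tcp_pos']),(R@T).round(2).tolist(),m['camera_matrix'][0,0])
print(tool([0.5,0.05,0.2],0))
E
```

```text
core [0.536 0.054 0.068]
posttip [0.531 0.054 0.084]
red [ 0.61  -0.156  0.044]
blue [ 0.587 -0.308  0.044]
yel [ 0.483 -0.154  0.044]
guide [0.634 0.032 0.05 ]
tr1 [0.585 0.357 0.05 ]
tr2 [0.558 0.197 0.05 ]
tr3 [0.439 0.383 0.05 ]
tr4 [0.409 0.225 0.05 ]
pl1 [0.666 0.08  0.012]
pl2 [ 0.647 -0.02   0.012]
pl3 [0.5   0.113 0.012]
pl4 [0.481 0.022 0.012]
gift [ 0.807 -0.05   0.05 ]
core [0.531 0.058 0.068]
red [ 0.613 -0.15   0.044]
cam in tool [ 0.07335678 -0.00144436 -0.1466422 ] [[-0.0, 1.0, 0.0], [-0.96, -0.0, -0.27], [-0.27, -0.0, 0.96]] 358.71562069443183
(array([3.899, 4.093, 0.313]), np.float64(-0.044))
```

drive_tool(increments=[[[1, 1, 0.99, 0.08, 0], [1, 1, 0.99, 0.08, 0], [1, 1, 0.99, 0.08, 0]]])

```text
time_s: 0.48
tcp_pos: [0.2666, 0.5005, 0.2275]
eef_rot: [179.9, 0.0, -15.7]
contact_force: [0.6, 0.7, 0.6]
gripper_width: 0.0879
gripper_force: 0.0
```

drive_tool(increments=[[[1, 1, 0.99, 0.08, 0], [1, 1, 0.99, 0.08, 0], [1, 1, 0.99, 0.08, 0]]])

```text
time_s: 0.85
tcp_pos: [0.3499, 0.3537, 0.2182]
eef_rot: [180.0, 0.0, -15.7]
contact_force: [1.6, -0.5, 0.0]
gripper_width: 0.0876
gripper_force: 0.0
```

drive_tool(increments=[[[1, 1, 0.99, 0.08, 0], [1, 1, 0.99, 0.08, 0], [1, 1, 0.99, 0.08, 0]]])

```text
time_s: 1.23
tcp_pos: [0.4332, 0.207, 0.2086]
eef_rot: [180.0, 0.0, -15.7]
contact_force: [1.0, 0.8, 0.6]
gripper_width: 0.0876
gripper_force: 0.0
```

drive_tool(increments=[[[1, 1, 0.99, 0.08, 0], [1, 1, 0.99, 0.08, 0], [1, 1, 0.99, 0.08, 0]]])

```text
time_s: 1.6
tcp_pos: [0.5167, 0.0602, 0.1988]
eef_rot: [180.0, 0.0, -15.8]
contact_force: [0.7, 1.5, 0.6]
gripper_width: 0.0873
gripper_force: 0.0
```

drive_tool(increments=[[[1, 0.15, 0, 0, 0], [1, 0.15, 0, 0, 0], [1, 0.15, 0, 0, 0], [1, 0.15, 0, 0, 0]]])

```text
time_s: 2.1
tcp_pos: [0.533, 0.0585, 0.1993]
eef_rot: [-180.0, -0.0, -15.6]
contact_force: [0.2, 0.7, -0.0]
gripper_width: 0.0872
gripper_force: 0.0
```

```bash
cat > look.py <<'E'
import sys;from h import *
s=r.get_state();m=camera_model('wrist');im=capture('wrist')
cv2.imwrite(f'pics/{sys.argv[1]}.png',cv2.cvtColor(im,cv2.COLOR_RGB2BGR))
np.save('wm.npy',m,allow_pickle=True);print(s['time_s'],s['tcp_pos'].round(4),s['eef_rot'].round(2))
E
python3 look.py w1
```

```text
2.1 [0.533  0.0585 0.1993] [-179.99   -0.    -15.61]
```

View pics/w1.png

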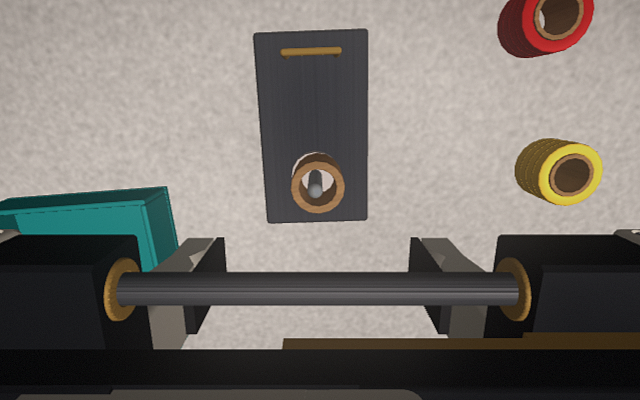

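The wrist view shows the core's top ring centred at (318,187), with the post tip at (315,188). The plate is aligned with the image's vertical, and the red reel's top bore is at about (559,18).

```bash
python3 - <<'E'
from h import *
m=camera_model('wrist')
c=ray('wrist',(318,187),.068);print(c,ray('wrist',(315,188),.082),ray('wrist',(559,18),.044),ray('wrist',(572,175),.044))
print(ray('wrist',(311,30),.012),ray('wrist',(318,220),.012))
print(tool([c[0],c[1],.044]))
E
```

```text
[0.53818165 0.0578654  0.068     ] [0.5413617  0.05937118 0.082     ] [ 0.61098318 -0.15421629  0.044     ] [ 0.483881   -0.15335038  0.044     ]
[0.65947272 0.0300376  0.012     ] [0.49274731 0.07043138 0.012     ]
(array([ 0.042, -0.006,  1.295]), None)
```

drive_tool(increments=[[[1, 0.04, 0, 0.5, 0], [1, 0.04, 0, 0.9, 0], [1, 0.04, 0, 0.9, 0]]])

```text
time_s: 2.52
tcp_pos: [0.5354, 0.0558, 0.0885]
eef_rot: [179.8, 0.3, -15.7]
contact_force: [-0.4, 0.4, 0.9]
gripper_width: 0.0877
gripper_force: 0.0
```

drive_tool(increments=[[[1, 0, 0, 0.2, 0], [1, 0, 0, 0.39, 0], [1, 0, 0, 0.39, 0], [1, 0, 0, 0.39, 0]]])

```text
time_s: 3.02
tcp_pos: [0.5394, 0.057, 0.0464]
eef_rot: [-179.9, -0.1, -15.6]
contact_force: [0.3, -0.9, 0.3]
gripper_width: 0.0879
gripper_force: 0.0
```

drive_tool(increments=[[[-1, 0, 0, 0, 0], [-1, 0, 0, 0, 0], [-1, 0, 0, 0, 0], [-1, 0, 0, 0, 0], [-1, 0, 0, 0, 0]]], squeeze=12)

```text
time_s: 3.65
tcp_pos: [0.5381, 0.0563, 0.0443]
eef_rot: [180.0, 0.0, -15.7]
contact_force: [-1.4, 0.2, 0.6]
gripper_width: 0.0442
gripper_force: 12.0
```

drive_tool(increments=[[[-1, 0, 0, 0, 0], [-1, 0, 0, 0, 0], [-1, 0, 0, 0, 0]]])

```text
time_s: 4.03
tcp_pos: [0.5381, 0.0563, 0.0443]
eef_rot: [180.0, 0.0, -15.7]
contact_force: [0.5, -0.7, -0.4]
gripper_width: 0.0443
gripper_force: 12.0
```

drive_tool(increments=[[[-1, 0, 0, -0.3, 0], [-1, 0, 0, -0.6, 0], [-1, 0, 0, -0.9, 0], [-1, 0, 0, -0.9, 0]]])

```text
time_s: 4.53
tcp_pos: [0.5398, 0.0571, 0.1554]
eef_rot: [-179.8, -0.3, -15.7]
contact_force: [-0.8, -0.2, -0.9]
gripper_width: 0.0441
gripper_force: 12.0
```

drive_tool(increments=[[[-1, -0.2, -0.4, 0, 0], [-1, -0.42, -0.9, 0, 0], [-1, -0.42, -0.9, 0, 0]]])

```text
time_s: 4.9
tcp_pos: [0.5182, 0.1771, 0.1516]
eef_rot: [180.0, 0.0, -15.5]
contact_force: [0.5, -0.3, -0.8]
gripper_width: 0.0444
gripper_force: 12.0
```

drive_tool(increments=[[[-1, -0.2, -0.4, 0, 0], [-1, -0.43, -0.89, 0, 0], [-1, -0.43, -0.89, 0, 0], [-1, -0.43, -0.89, 0, 0]]])

```text
time_s: 5.4
tcp_pos: [0.4975, 0.2903, 0.1514]
eef_rot: [179.9, 0.1, -15.7]
contact_force: [-0.2, -0.6, -0.2]
gripper_width: 0.0444
gripper_force: 12.0
```

```bash
python3 look.py w2; python3 -c "
from h import *
cv2.imwrite('pics/t2.png',cv2.cvtColor(capture('top'),cv2.COLOR_RGB2BGR))"
```

```text
5.4 [0.4975 0.2903 0.1514] [ 1.7991e+02  6.0000e-02 -1.5660e+01]
```

View pics/w2.png

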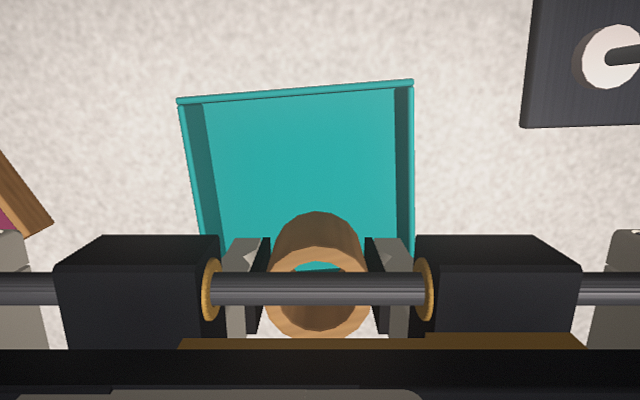

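The core is held between the fingers. The tray's far rim corners are at (180,99) and (412,81), and the empty collar is at about (610,57).

```bash
python3 - <<'E'
from h import *
a=ray('wrist',(180,99),.05);b=ray('wrist',(412,81),.05);u=(b-a)/np.linalg.norm(b-a);n=np.array([u[1],-u[0],0])
print(a,b,np.linalg.norm(b-a),'centre',(a+b)/2+n*.08,(a+b)/2-n*.08,'collar',ray('wrist',(610,57),.024))
E
```

```text
[0.59314733 0.35896719 0.05      ] [0.56220879 0.20769221 0.05      ] 0.15440632516914574 centre [0.49930045 0.29935938 0.05      ] [0.65605567 0.26730003 0.05      ] collar [0.53893762 0.06134331 0.024     ]
```

drive_tool(increments=[[[-1, 0, -0.04, 0.4, 0], [-1, 0, -0.04, 0.7, 0], [-1, 0, -0.04, 0.93, 0], [-1, 0, -0.04, 0.93, 0], [-1, 0, -0.04, 0.93, 0]]])

```text
time_s: 6.12
tcp_pos: [0.5001, 0.2951, 0.0418]
eef_rot: [-180.0, -0.0, -15.7]
contact_force: [0.8, 0.1, -0.3]
gripper_width: 0.0444
gripper_force: 12.0
```

drive_tool(increments=[[[0.4, 0, 0, 0, 0], [0.4, 0, 0, 0, 0], [0.4, 0, 0, 0, 0], [0.4, 0, 0, 0, 0], [0.4, 0, 0, 0, 0]]])

```text
time_s: 6.75
tcp_pos: [0.4993, 0.2955, 0.0408]
eef_rot: [-180.0, -0.0, -15.7]
contact_force: [-0.4, 0.2, -0.6]
gripper_width: 0.0611
gripper_force: 0.0
```

drive_tool(increments=[[[0.4, 0, 0, -0.5, 0], [0.4, 0, 0, -1, 0], [1, 0, 0, -1, 0]]])

```text
time_s: 7.12
tcp_pos: [0.5016, 0.2975, 0.1663]
eef_rot: [-179.5, -0.3, -15.6]
contact_force: [-0.9, 0.9, -1.4]
gripper_width: 0.0668
gripper_force: 0.0
```

```bash
python3 - <<'E'
from h import *
s=r.get_state();print(s['time_s'],s['tcp_pos'])
print(tool([.611,-.154,.16]))
E
```

```text
7.125 [0.50162559 0.29749437 0.16629306]
(array([1.892, 3.378, 0.035]), None)
```

drive_tool(increments=[[[1, 0.47, 0.84, 0, 0], [1, 0.47, 0.84, 0, 0], [1, 0.47, 0.84, 0, 0]]])

```text
time_s: 7.5
tcp_pos: [0.5261, 0.18, 0.1601]
eef_rot: [179.9, 0.1, -15.9]
contact_force: [0.5, 1.0, 0.1]
gripper_width: 0.087
gripper_force: 0.0
```

drive_tool(increments=[[[1, 0.47, 0.84, 0, 0], [1, 0.47, 0.84, 0, 0], [1, 0.47, 0.84, 0, 0]]])

```text
time_s: 7.88
tcp_pos: [0.5534, 0.0684, 0.16]
eef_rot: [180.0, 0.1, -15.9]
contact_force: [-0.9, 0.3, -0.0]
gripper_width: 0.0876
gripper_force: 0.0
```

drive_tool(increments=[[[1, 0.47, 0.84, 0, 0], [1, 0.47, 0.84, 0, 0], [1, 0.47, 0.84, 0, 0]]])

```text
time_s: 8.25
tcp_pos: [0.5806, -0.0434, 0.1599]
eef_rot: [180.0, 0.1, -15.9]
contact_force: [-0.6, -0.4, 0.1]
gripper_width: 0.0878
gripper_force: 0.0
```

drive_tool(increments=[[[1, 0.47, 0.84, 0, 0], [1, 0.47, 0.84, 0, 0], [1, 0.47, 0.84, 0, 0], [1, 0.47, 0.84, 0, 0]]])

```text
time_s: 8.75
tcp_pos: [0.6073, -0.1527, 0.1601]
eef_rot: [-180.0, 0.1, -15.7]
contact_force: [0.2, 0.7, 0.3]
gripper_width: 0.0874
gripper_force: 0.0
```

```bash
python3 look.py w3; python3 -c "
from h import *
t=cv2.cvtColor(capture('top'),cv2.COLOR_RGB2BGR)[150:280,120:340]
w=cv2.imread('pics/w3.png')
t=cv2.resize(t,(338,200));c=np.zeros((600,640,3),np.uint8);c[:400]=w;c[400:,:338]=t
cv2.imwrite('pics/c3.png',c)"
```

```text
8.75 [ 0.6073 -0.1527  0.1601] [-1.800e+02  6.000e-02 -1.568e+01]
```

View pics/c3.png

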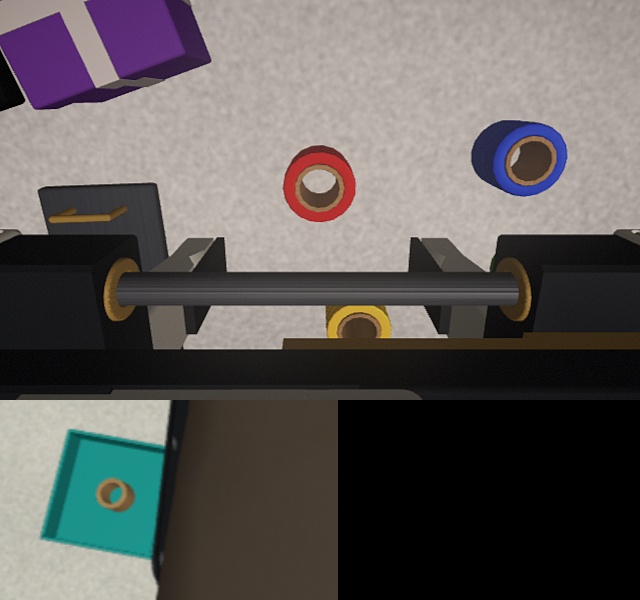

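The bare core stands in the tray, as the top-view inset shows. The red reel's top ring is centred at (320,186) in the wrist view.

```bash
python3 - <<'E'
from h import *
c=ray('wrist',(320,186.5),.044);print(c,tool([c[0],c[1],.022]))
E
```

```text
[ 0.61596894 -0.15536388  0.044     ] (array([0.076, 0.006, 1.155]), None)
```

drive_tool(increments=[[[1, 0.06, 0, 0.4, 0], [1, 0.06, 0, 0.8, 0], [1, 0.06, 0, 0.8, 0]]])

```text
time_s: 9.22
tcp_pos: [0.6116, -0.1544, 0.0615]
eef_rot: [179.9, 0.4, -15.6]
contact_force: [-0.5, -0.3, 0.0]
gripper_width: 0.0878
gripper_force: 0.0
```

drive_tool(increments=[[[1, 0, 0, 0.2, 0], [1, 0, 0, 0.35, 0], [1, 0, 0, 0.35, 0], [1, 0, 0, 0.35, 0]]])

```text
time_s: 9.72
tcp_pos: [0.6151, -0.1557, 0.024]
eef_rot: [-180.0, -0.1, -15.7]
contact_force: [-0.9, 0.1, -0.5]
gripper_width: 0.0874
gripper_force: 0.0
```

drive_tool(increments=[[[-1, 0, 0, 0, 0], [-1, 0, 0, 0, 0], [-1, 0, 0, 0, 0], [-1, 0, 0, 0, 0], [-1, 0, 0, 0, 0]]], squeeze=20)

```text
time_s: 10.35
tcp_pos: [0.6144, -0.1558, 0.0229]
eef_rot: [180.0, -0.0, -15.7]
contact_force: [-0.6, 0.1, 1.4]
gripper_width: 0.0544
gripper_force: 20.0
```

drive_tool(increments=[[[-1, 0, 0, 0, 0], [-1, 0, 0, -0.3, 0], [-1, 0, 0, -0.6, 0], [-1, 0, 0, -0.9, 0], [-1, 0, 0, -0.95, 0]]])

```text
time_s: 10.98
tcp_pos: [0.6158, -0.1557, 0.1394]
eef_rot: [-179.9, -0.2, -15.7]
contact_force: [0.5, 0.1, -2.2]
gripper_width: 0.0545
gripper_force: 20.0
```

```bash
python3 look.py w4; python3 - <<'E'
from h import *
print(tool([.539,.059,.135]))
E
```

```text
10.975 [ 0.6158 -0.1557  0.1394] [-179.93   -0.24  -15.68]
(array([-1.095, -1.551,  0.029]), None)
```

View pics/w4.png

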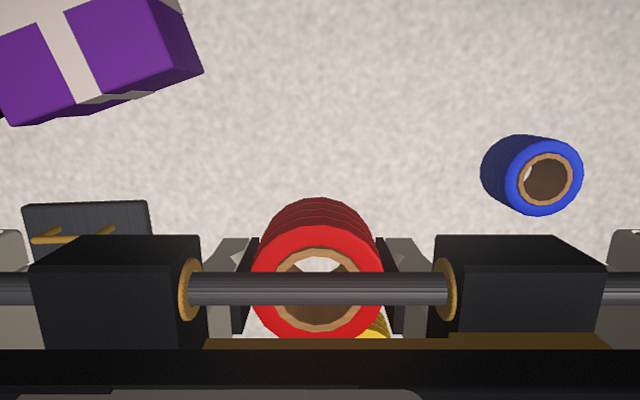

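The red reel hangs in the grip with its top ring centred at about (320,289). I'll check how far it sits from the tool axis.

```bash
python3 - <<'E'
from h import *
s=r.get_state()
c=ray('wrist',(320,289),.1605);print(c, rot(s['eef_rot']).T@(c-s['tcp_pos']))
E
```

```text
[ 0.61706589 -0.15586406  0.1605    ] [ 0.00192366 -0.00036765 -0.02187646]
```

drive_tool(increments=[[[-1, -0.28, -0.4, 0, 0], [-1, -0.55, -0.78, 0, 0], [-1, -0.55, -0.78, 0, 0]]])

```text
time_s: 11.4
tcp_pos: [0.5743, -0.045, 0.1355]
eef_rot: [180.0, 0.1, -15.5]
contact_force: [0.3, -0.5, -0.6]
gripper_width: 0.0547
gripper_force: 20.0
```

drive_tool(increments=[[[-1, -0.28, -0.4, 0, 0], [-1, -0.5, -0.7, 0, 0], [-1, -0.55, -0.78, 0, 0], [-1, -0.55, -0.78, 0, 0], [-1, -0.55, -0.78, 0, 0]]])

```text
time_s: 12.02
tcp_pos: [0.538, 0.0593, 0.1362]
eef_rot: [180.0, 0.0, -15.7]
contact_force: [0.1, -0.9, -1.5]
gripper_width: 0.0544
gripper_force: 20.0
```

```bash
python3 look.py w5; python3 - <<'E'
from h import *
print(tool([.538,.059,.046]))
im=cv2.imread('pics/w5.png')[180:360,220:420];t=cv2.cvtColor(capture('scene'),cv2.COLOR_RGB2BGR)[130:290,260:460]
cv2.imwrite('pics/c5.png',np.hstack([cv2.resize(im,(400,360)),cv2.resize(t,(400,360),interpolation=2)]))
E
```

```text
12.025 [0.538  0.0593 0.1362] [ 1.7996e+02  4.0000e-02 -1.5740e+01]
(array([-0.   ,  0.001,  0.753]), None)
```

View pics/c5.png

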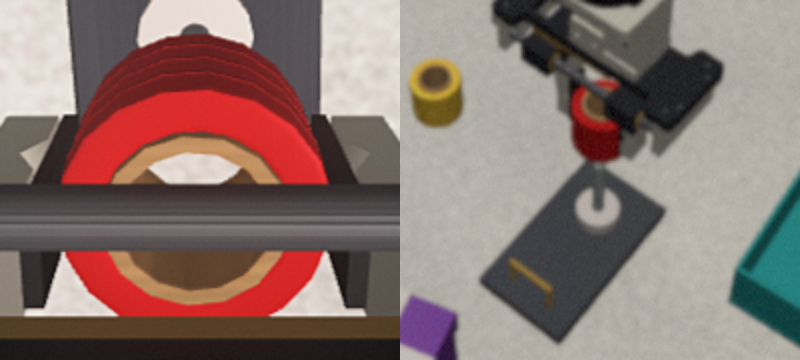

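The reel is centred over the post in both views: both at about x=195 in the wrist crop and x=598 in the scene crop.

drive_tool(increments=[[[-1, 0, 0, 0.15, 0], [-1, 0, 0, 0.3, 0], [-1, 0, 0, 0.45, 0], [-1, 0, 0, 0.5, 0], [-1, 0, 0, 0.5, 0]]])

```text
time_s: 12.75
tcp_pos: [0.538, 0.0596, 0.0766]
eef_rot: [180.0, 0.0, -15.7]
contact_force: [0.3, -0.4, -0.8]
gripper_width: 0.0544
gripper_force: 20.0
```

drive_tool(increments=[[[-1, 0, 0, 0.1, 0], [-1, 0, 0, 0.2, 0], [-1, 0, 0, 0.24, 0], [-1, 0, 0, 0.24, 0], [-1, 0, 0, 0.24, 0]]])

```text
time_s: 13.38
tcp_pos: [0.538, 0.0603, 0.048]
eef_rot: [-180.0, -0.0, -15.7]
contact_force: [0.7, 0.5, -1.0]
gripper_width: 0.0546
gripper_force: 20.0
```

drive_tool(increments=[[[-1, 0, 0, 0.01, 0], [-1, 0, 0, 0.015, 0], [-1, 0, 0, 0.015, 0]]])

```text
time_s: 13.75
tcp_pos: [0.5382, 0.0603, 0.0468]
eef_rot: [-180.0, -0.0, -15.7]
contact_force: [-1.2, 0.3, 5.1]
gripper_width: 0.0544
gripper_force: 20.0
```

drive_tool(increments=[[[1, 0, 0, 0, 0], [1, 0, 0, 0, 0], [1, 0, 0, 0, 0], [1, 0, 0, 0, 0], [1, 0, 0, 0, 0]]])

```text
time_s: 14.38
tcp_pos: [0.5379, 0.0602, 0.0461]
eef_rot: [180.0, 0.0, -15.7]
contact_force: [0.4, -0.1, 0.6]
gripper_width: 0.087
gripper_force: 0.0
```

drive_tool(increments=[[[1, 0, 0, -0.2, 0], [1, 0, 0, -0.6, 0], [1, 0, 0, -1, 0], [1, 0, 0, -1, 0]]])

```text
time_s: 14.88
tcp_pos: [0.5403, 0.061, 0.1703]
eef_rot: [-179.7, -0.4, -15.7]
contact_force: [0.7, 0.5, -0.8]
gripper_width: 0.0876
gripper_force: 0.0
```

```bash
python3 look.py w6; python3 - <<'E'
from h import *
im=cv2.imread('pics/w6.png')[100:260,220:420];t=cv2.cvtColor(capture('scene'),cv2.COLOR_RGB2BGR)[130:310,320:560]
cv2.imwrite('pics/c6.png',np.hstack([cv2.resize(im,(400,320)),cv2.resize(t,(400,320),interpolation=2)]))
E
```

```text
14.875 [0.5403 0.061  0.1703] [-179.73   -0.36  -15.66]
```

View pics/c6.png

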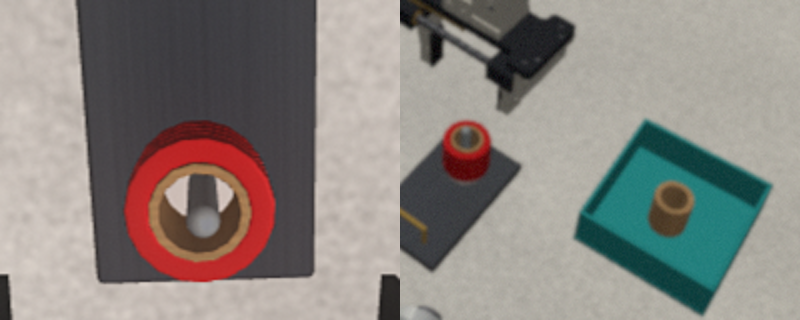

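The reel sits flat on the collar with the post through its bore, the core stands in the tray, and the gripper is clear of both.

```bash
python3 -c "
from plant import job
print(job.close_job())"
```

```text
the job is handed in; nothing more can be done
None
```

The bare core is in the turquoise tray and the red reel sits on the collar over the post, released with the arm clear; I handed the job in at about 15 s, and the hand-in gave no verdict.

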